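# Measure the free play of a worn drive coupling

## Task

Measure the free play of the worn coupling on the printer's drive base: take the test lever by its knob and swing it gently counter-clockwise (seen from above) until the coupling clearly pushes back, about 5 N at the knob, hold that for a moment, then swing it clockwise until it pushes back just as firmly, never pushing harder than 12 N. The lever leaves a drag pointer standing at each end of the play; do not touch the pointers yourself. Bring the lever back so that it stands clear of both pointers, let go of it, and leave the other things on the bench where they are.

Things in the scene. Friction and masses are not known exactly. Their poses are not given: they have to be found in the camera images.
- axis (a point): Turning axis of coupling, lever and pointers, at the lever's mid-height, 146 mm above the bench, centred on the drive base: a fixed black box 240 x 220 x 96 mm with an aluminium top, white dial disc (radius 104 mm) and round aluminium coupling housing (radius 46 mm, up to 131 mm above the bench). Its x axis is the dial's middle line (lever angle 0), z is up.
- knob (a point): Centre (half-way up) of the upright black cylindrical knob, 22 mm in diameter, 36 mm tall (163 to 199 mm above the bench), fixed near the outer end of the test lever, 110 mm from the axis. Its x axis points outward along the lever. Nothing near it stands higher than 151 mm, but for the hub screw on the axis (160 mm).
- lever_mid (a point): Point on the middle line of the test lever, 75 mm from the axis, 146 mm above the bench. The lever is a flat steel bar 16 mm wide and 10 mm thick (141 to 151 mm above the bench) that reaches 121 mm from the axis.
- lever (a joint): Angle of the lever (rad), 0 on the dial's middle line, positive counter-clockwise seen from above. It turns freely (under 0.5 N at the knob) within the coupling's play, which ends, unseen, somewhere between 0.13 and 0.27 rad on the counter-clockwise side and, independently, between -0.13 and -0.27 rad on the other.
- tongue: Steel tongue on the lever, hidden in the coupling housing; it alone meets the coupling's rubber, 35 mm from the axis, so its load is 3.1 times the push at the knob. Where the play ends the rubber pushes back with about 2 N at the knob at once, then about 1.2 N per mm of knob travel, and springs back. Origin on the axis at bench height, x along the lever.
- pointer_left: Drag pointer on the counter-clockwise side of the lever: a dark flat steel arm 100 mm long, lying under the lever, with an upright pin. Origin on the turning axis at bench height; its yaw against the dial equals the lever's angle when the lever just touches its pin: 0.05 to 0.09 rad at the start. It drags lightly (about 0.3 N at the knob) and stays where it is pushed.
- pointer_right: The same pointer on the clockwise side; its yaw against the dial is -0.09 to -0.05 rad at the start.
- pin_left (a point): Upright dark steel pin, 8 mm in diameter, on the counter-clockwise pointer, 75 mm from the axis; the lever's side pushes it. Point at 146 mm above the bench; the pin's top is at 151 mm.
- pin_right (a point): The same pin on the clockwise pointer.
- screwdriver_grip (a point): Bystander: handle of a screwdriver lying on the bench. Leave alone.
- plate_mid (a point): Bystander: aluminium build plate 130 x 80 mm with a steel bracket and black knob, 46 mm tall, lying on the bench; point 23 mm up. Leave alone.
- jar_mid (a point): Bystander: jar of 60 mm diameter, 90 mm tall; point half-way up. Leave alone.
- collar_mid (a point): Bystander: brass ring 32 mm in diameter, 12 mm tall; point half-way up. Leave alone.

How it is judged:
On the way, in this order (a step that is already met when the one before it is completed fails the run):
1. the lever is held against the coupling's resistance on the counter-clockwise side, with at least 3.2 N at the knob (10 N on the tongue) (contact force between tongue and anything else above 10 N and value of joint lever above 0.1 rad), for 0.2 s.
2. the lever is held against the coupling's resistance on the clockwise side, with at least 3.2 N at the knob (10 N on the tongue) (contact force between tongue and anything else above 10 N and value of joint lever below -0.1 rad), for 0.2 s.
At the end, for the whole second after the job is handed in: Both pointers stand where the lever pushed them (pin centres 20 to 40 mm to their own side of the dial's middle line), the lever stands still between them, 2.5 mm or more clear of each pin (centres 14.5 mm apart), and the tongue does not press on the coupling (under 1 N) (y of pin_left in the frame of axis between 0.02 and 0.04 m and y of pin_right in the frame of axis between -0.04 and -0.02 m and horizontal distance between lever_mid and pin_left above 0.0145 m and horizontal distance between lever_mid and pin_right above 0.0145 m and contact force between tongue and anything else below 1 N and velocity of joint lever between -0.03 and 0.03 rad/s); the robot touches nothing.
It fails at once if the coupling is forced: more than 45 N on the tongue, which is 14 N at the knob (contact force between tongue and anything else above 45 N).
It fails at once if the robot touches a pointer (contact force between any of the fingers, the arm and pointer_left above 0.5 N or contact force between any of the fingers, the arm and pointer_right above 0.5 N).
It fails at once if a bystander is moved more than 20 mm (distance of any of screwdriver_grip, plate_mid, jar_mid, collar_mid from where it was at the start of the episode above 0.02 m).
It also fails if it takes over 58 s, if anything falls off the work surface, if the arm or the gripper's body presses on something with over 40 N, if the wrist force passes 120 N, or if a joint passes its speed limit or range.

## Robot

A 7-joint arm with a two-finger parallel gripper is mounted at the origin on the work surface. World frame = base frame: x ahead of the robot, y to its left, z up, the work surface at z = 0. Lengths are in m, angles in rad, forces in N, time in s.
With the tool pointing down it reaches from about 0.425 to 0.8 m from the base axis. Payload 8.3 kg.
Tool frame: the origin (TCP) lies between the finger pads; the fingertips stand tip_reach ahead of it and the grasp point (between the pads) lies 3 mm ahead of it (tip_reach is the distance from the TCP to the fingertips, in m); z points along the fingers, y is the direction in which the jaws open and shut (so a half turn about z gives the same grasp; the last joint's range is limited). The gripper opens to 85 mm and grips with 20 to 120 N. Pads are 22 mm wide; open, the fingers measure 114 mm over their backs; the gripper's body (76 mm by 85 mm) begins 54 mm behind the grasp point. The pads swing forward as they close: fully open they stand 13 mm farther back than shut.
Start: joints at [-1.222, 0.383, 0.016, 1.37, -0.006, 1.388, -0.046], TCP at [0.25, 0.573, 0.253] pointing down, gripper open.
Joint ranges: [-2.95, 2.95], [-0.25, 2.06], [-1.52, 1.56], [0.18, 2.33], [-1.44, 4.58], [0.02, 2.06], [-3.01, 3.01]. Speed limits (rad/s): [2.39, 2.39, 3.01, 3.01, 3.14, 3.14, 3.14].

## Interface

Orientations are given as a unit quaternion [w, x, y, z].
In Python, from rig import sense, read_camera, calibration, finish_job, tip_reach gives the robot as it stands.
- The arm moves only by the tool send_rows, never from a script. Its argument "series" is a list of rows, each an object with "translation": the shift along the tool's x, y, z in mm, a list of three; "dr": the turn, a rotation vector about the tool's x, y, z in degrees, a list of three; "hand": the gripper command: -1 is fully open, 1 is shut, values between are in proportion. In form: [{"translation": [dx, dy, dz], "dr": [rx, ry, rz], "hand": hand}, ...]. A call has exactly 8 rows; each row shifts and turns the commanded pose from where the row before left it, along the tool's axes as they then stand; what a row does not reach is not made up. A row lasts 1/10 s, in which the tool goes at most 50 mm and 8.59 degrees, less where a joint would pass 70% of its speed; a pose out of reach is approached as far as the arm can. A call with a gripper value outside its range is refused whole. The fingers move at their own pace and stop on an object; "grip_force" is the grip in N (left out, the last holds). Time passes only in rows, so rows that do not move let the fingers close, or fill a call up. It gives the time, the measured TCP pose, the force and the opening at its end, in the units of the state.
- sense(): the state, without advancing time (a new reading comes with each control period).
- read_camera(name): name is "side" or "top"; returns (picture, depth): 400x640x3 uint8, red, green, blue; 400x640 float32, m along the optical axis (not along the pixel's ray), 0 where there is no reading.
- calibration(name): a dict with "vertical_fov" (degrees; the focal length in pixels is half the picture's height over the tangent of half this angle, whatever the lens; pixels are square), "cx", "cy" (the principal point, pixels), "k1" (the pictures are not rectified: a ray, as slopes to the right and down, at radius r is drawn at 1 + k1 r^2 times it, then the intrinsics apply), "T" (4x4, takes a point from camera to world coordinates). Camera axes: x right, y down, z forward; pixel columns grow to the right and rows downward; lengths in m; the calibration is good to about 2 mm. A picture is of the moment at which its call begins. calibration takes no time and is no camera call.
- finish_job(): hands the job in, once; it reports no verdict.
The state is a dict: "time": time; "joints": joint angles; "qvel": joint speeds; "joint_torque": joint torques, N m; "position": TCP position; "tool_rot": TCP orientation; "ft_force": force on the tool from outside, world axes, zero at the start; "wrist_torque": the same for the moment, N m; "finger_gap": finger opening in m.
Only numpy, scipy, OpenCV 4.12 (cv2) and the standard library are available. Lean on these libraries where they do the work, as an engineer would, in place of code of your own. Each camera call takes 0.05 s, during which the arm holds its last target. There are 200 camera calls.

## Working session

There is one attempt and no reset: what is moved stays moved. The work goes in short steps, Python scripts to look and compute and a tool call to move; the robot and the scene stay as the last step left them, time stands still between calls to the robot, and variables do not carry over. Pictures are saved under pics/ and viewed, about 8 in all and at most 12, crops included, and the job is handed in when it is done.

Besides the shell and the picture viewer there is one more tool, called after ">>>" as a command line: name --argument value ..., lists and objects as JSON in quotes. send_rows: Moves the arm, as the interface text tells. Its arguments: {"type":"object","properties":{"series":{"type":"array","items":{"type":"object","properties":{"translation":{"type":"array","items":{"type":"number"}},"dr":{"type":"array","items":{"type":"number"}},"hand":{"type":"number"}}}},"grip_force":{"type":"number"}},"required":["series"]}

```bash
ls; mkdir -p pics
cat > h.py <<'E'
import numpy as np,cv2
from rig import *
def ray(name,uv):
    c=calibration(name);f=200/np.tan(np.radians(c["vertical_fov"])/2)
    d=(np.array(uv,float)-[c["cx"],c["cy"]])/f
    s=d.copy()
    for _ in range(20): s=d/(1+c["k1"]*(s@s))
    T=np.array(c["T"]);v=T[:3,:3]@[s[0],s[1],1]
    return T[:3,3],v
def onz(name,uv,z):
    o,v=ray(name,uv);return o+v*(z-o[2])/v[2]
def proj(name,p):
    c=calibration(name);f=200/np.tan(np.radians(c["vertical_fov"])/2)
    T=np.array(c["T"]);q=T[:3,:3].T@(np.array(p)-T[:3,3]);s=q[:2]/q[2]
    return s*(1+c["k1"]*(s@s))*f+[c["cx"],c["cy"]]
def two(uv1,uv2,n1="top",n2="side"):
    o1,v1=ray(n1,uv1);o2,v2=ray(n2,uv2)
    A=np.stack([v1,-v2],1);t=np.linalg.lstsq(A,o2-o1,rcond=None)[0]
    a=o1+t[0]*v1;b=o2+t[1]*v2
    return (a+b)/2,np.linalg.norm(a-b)
E
python3 - <<'E'
from h import *
for n in("top","side"):
    im,d=read_camera(n);cv2.imwrite(f"pics/{n}0.png",im[:,:,::-1]);np.save(f"{n}0d.npy",d)
    c=calibration(n);print(n,c["vertical_fov"],c["k1"],np.round(c["T"],3).tolist())
print(tip_reach,sense())
E
```

```text
pics
top 49.69745499084865 -0.1033596447330754 [[0.003, -0.994, 0.108, 0.428], [-1.0, -0.004, -0.008, 0.003], [0.009, -0.108, -0.994, 1.297], [0.0, 0.0, 0.0, 1.0]]
side 47.62713633299492 0.04411438342387102 [[0.971, -0.154, 0.184, 0.304], [-0.24, -0.565, 0.79, -0.987], [-0.017, -0.811, -0.585, 0.874], [0.0, 0.0, 0.0, 1.0]]
0.022 {'time': 0.1, 'joints': array([-1.22189067,  0.38417846,  0.01637982,  1.37101915, -0.00629919,
        1.38819274, -0.04650362]), 'qvel': array([-9.31273621e-04, -3.12071825e-03, -6.46378166e-05, -1.38089252e-03,
       -8.21277414e-04, -5.16993087e-04,  4.32612793e-04]), 'joint_torque': array([ 3.49123053e-03, -6.29124713e+01,  8.47972613e-01, -3.72758710e+01,
        1.68595748e-02,  1.05069697e-02, -6.48369064e-05]), 'position': array([0.24997212, 0.57239736, 0.25237721]), 'tool_rot': array([-1.65111499e-04,  2.04423672e-01,  9.78882117e-01, -8.58458896e-04]), 'ft_force': array([-0.58939575, -0.36728316, -0.28325674]), 'wrist_torque': array([ 0.00236642, -0.03190242, -0.0283638 ]), 'finger_gap': 0.08556428388853154}
```

View pics/top0.png

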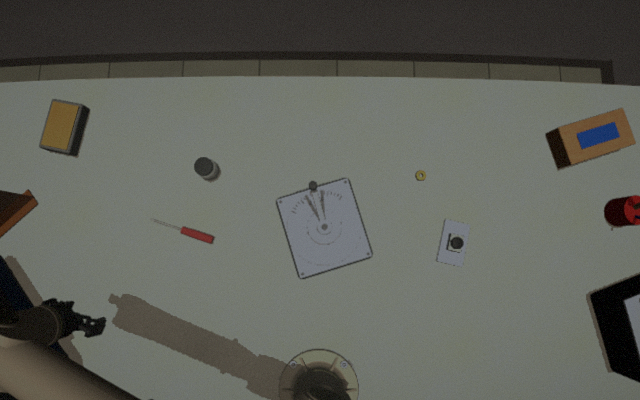

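View pics/side0.png

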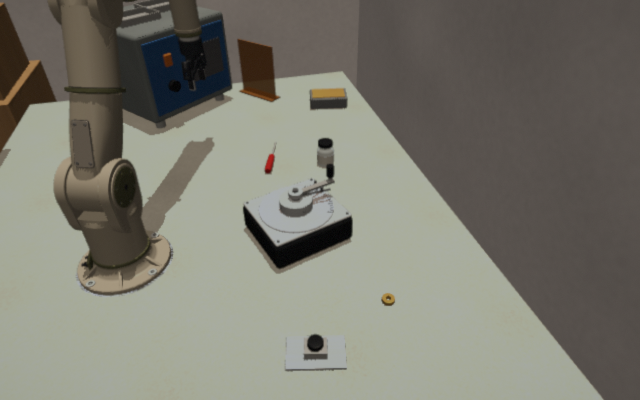

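The top view shows the drive base centred near (324,228), the hub at (324,227), and the knob at (313,186). The side view shows the hub at (295,190) and the knob at (330,171). I'll zoom both crops and measure.

Run:
```python
from h import *
t=cv2.imread("pics/top0.png");s=cv2.imread("pics/side0.png")
a=cv2.resize(t[165:285,265:385],(480,480),interpolation=cv2.INTER_CUBIC)
b=cv2.resize(s[150:230,250:360],(440,320),interpolation=cv2.INTER_CUBIC)
c=np.zeros((480,800,3),np.uint8);c[:,:400]=a[:,:400];c[:320,400:800]=b[:,:400];cv2.imwrite("pics/crop0.png",c)
# box top corners from aluminium mask
g=cv2.cvtColor(t,cv2.COLOR_BGR2HSV)
def blob(im,x0,y0,x1,y1,th):
    q=cv2.cvtColor(im,cv2.COLOR_BGR2GRAY)[y0:y1,x0:x1];m=(q<th).astype(np.uint8)
    n,l,st,ce=cv2.connectedComponentsWithStats(m)
    return [(st[i].tolist(),np.round(ce[i]+[x0,y0],2).tolist()) for i in range(1,n) if st[i][4]>12]
print("top dark",blob(t,300,175,330,200,75))
print("side dark",blob(s,318,155,345,190,60))
print(two((313.3,186),(330.3,171)),two((324,227),(295,190)))
for n,uv in(("top",(324,227)),("side",(295,190))): print(onz(n,uv,.16))
for n,uv in(("top",(313.3,186)),("side",(330.3,171))): print(onz(n,uv,.181))
# box corners top
for uv in((277,199),(348,178),(372,256),(301,278)): print(uv,onz("top",uv,.096))
```

```text
top dark [([9, 6, 9, 11, 72], [312.6, 185.89])]
side dark [([8, 9, 8, 15, 91], [329.74, 170.49])]
(array([0.57708217, 0.01444891, 0.18189447]), np.float64(0.002149179844271567)) (array([ 0.47123917, -0.0139758 ,  0.15761347]), np.float64(0.001723359874537293))
[ 0.47029705 -0.01381632  0.16      ]
[ 0.47153832 -0.01729499  0.16      ]
[0.57613437 0.01464908 0.181     ]
[0.57853964 0.01574938 0.181     ]
(277, 199) [0.55034576 0.11684899 0.096     ]
(348, 178) [ 0.61053928 -0.08201294  0.096     ]
(372, 256) [ 0.39272735 -0.14791357  0.096     ]
(301, 278) [0.33211675 0.04814277 0.096     ]
```

View pics/crop0.png

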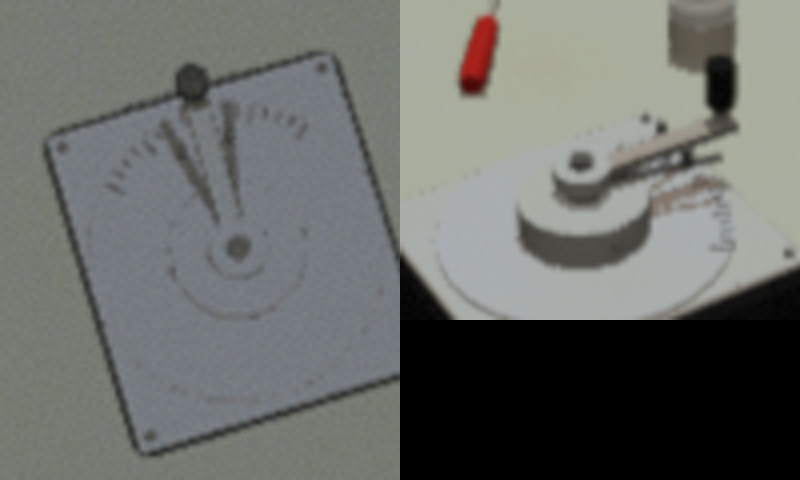

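The crop shows the lever just clockwise of mid-dial, with the pointers on either side of it and both hub and knob clear. The two views give the knob at about (0.577, 0.015, 0.181), 110 mm from the axis at (0.471, -0.0155). The dial's middle line is at about 17°. Next I move above the knob.

>>> send_rows --series '[{"translation": [-33,-24,0],"dr": [0,0,0],"hand": -1},{"translation": [-33,-24,0],"dr": [0,0,0],"hand": -1},{"translation": [-33,-24,0],"dr": [0,0,0],"hand": -1},{"translation": [-33,-24,0],"dr": [0,0,0],"hand": -1},{"translation": [-33,-24,0],"dr": [0,0,0],"hand": -1},{"translation": [-33,-24,0],"dr": [0,0,0],"hand": -1},{"translation": [-33,-24,0],"dr": [0,0,0],"hand": -1},{"translation": [-33,-24,0],"dr": [0,0,0],"hand": -1}]'

```text
time: 0.9
position: [0.4156, 0.2895, 0.253]
tool_rot: [-0.0, 0.204, 0.979, -0.0]
ft_force: [0.8, 0.7, -0.1]
finger_gap: 0.0851
```

>>> send_rows --series '[{"translation": [-33,-24,0],"dr": [0,0,0],"hand": -1},{"translation": [-33,-24,0],"dr": [0,0,0],"hand": -1},{"translation": [-33,-24,0],"dr": [0,0,0],"hand": -1},{"translation": [-33,-24,0],"dr": [0,0,0],"hand": -1},{"translation": [-33,-24,0],"dr": [0,0,0],"hand": -1},{"translation": [-33,-24,0],"dr": [0,0,0],"hand": -1},{"translation": [-33,-24,0],"dr": [0,0,0],"hand": -1},{"translation": [-28,-20,0],"dr": [0,0,0],"hand": -1}]'

```text
time: 1.7
position: [0.5778, 0.0128, 0.2529]
tool_rot: [-0.0, 0.205, 0.979, -0.0]
ft_force: [0.4, -0.1, 0.5]
finger_gap: 0.0852
```

>>> send_rows --series '[{"translation": [0,0,0],"dr": [0,0,-8],"hand": -1},{"translation": [0,0,0],"dr": [0,0,-8],"hand": -1},{"translation": [0,0,0],"dr": [0,0,-8],"hand": -1},{"translation": [0,0,0],"dr": [0,0,-8],"hand": -1},{"translation": [0,0,0],"dr": [0,0,-7.4],"hand": -1},{"translation": [0,0,0],"dr": [0,0,0],"hand": -1},{"translation": [0,0,0],"dr": [0,0,0],"hand": -1},{"translation": [0,0,0],"dr": [0,0,0],"hand": -1}]'

```text
time: 2.5
position: [0.5772, 0.0152, 0.2531]
tool_rot: [-0.0, -0.136, 0.991, -0.0]
ft_force: [-0.6, 0.6, -0.1]
finger_gap: 0.0854
```

Run:
```python
from h import *
im,_=read_camera("side");im=im[:,:,::-1].copy();p=sense()["position"]
print(p,proj("side",[p[0],p[1],.181]),proj("side",[p[0],p[1],p[2]]))
a=cv2.resize(im[110:220,260:390],(780,600)[:2],interpolation=cv2.INTER_CUBIC)
q=(proj("side",[p[0],p[1],.181])-[260,110])*[6,600/110];cv2.circle(a,tuple(int(v) for v in q),4,(0,0,255),-1)
cv2.imwrite("pics/s1.png",a)
```

```text
[0.57726571 0.01520828 0.25317855] [329.90499893 171.17335014] [329.9153537  148.55350384]
```

View pics/s1.png

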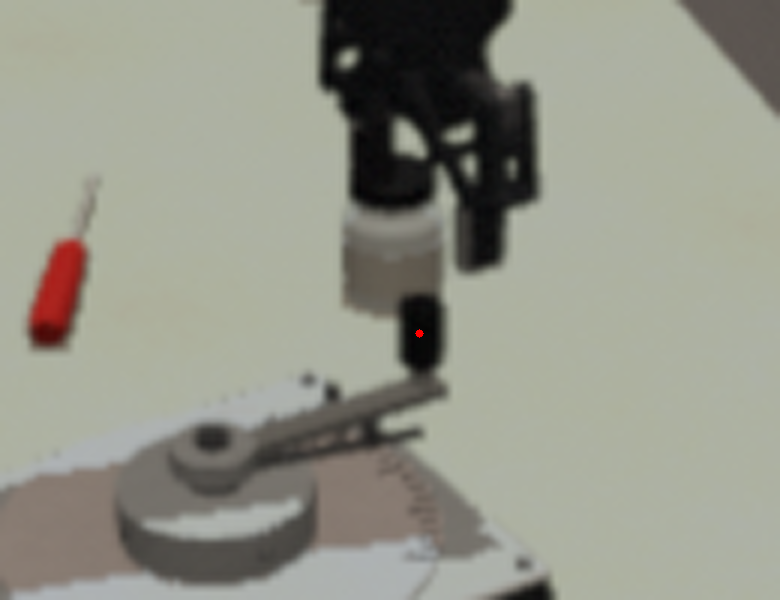

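The red dot, which marks the TCP axis at 181 mm, sits on the knob's centre. Next I descend and partly close.

>>> send_rows --series '[{"translation": [0,0,16],"dr": [0,0,0],"hand": -1},{"translation": [0,0,16],"dr": [0,0,0],"hand": -1},{"translation": [0,0,16],"dr": [0,0,0],"hand": -1},{"translation": [0,0,16],"dr": [0,0,0],"hand": -1},{"translation": [0,0,0],"dr": [0,0,0],"hand": 0.25},{"translation": [0,0,0],"dr": [0,0,0],"hand": 0.25},{"translation": [0,0,0],"dr": [0,0,0],"hand": 0.25},{"translation": [0,0,0],"dr": [0,0,0],"hand": 0.25}]' --grip_force 20

```text
time: 3.35
position: [0.5779, 0.0152, 0.1903]
tool_rot: [0.001, -0.137, 0.991, -0.0]
ft_force: [-1.5, 0.9, -0.2]
finger_gap: 0.0323
```

Run:
```python
from h import *
im,_=read_camera("side");im=im[:,:,::-1].copy();print(sense()["position"],sense()["ft_force"],sense()["finger_gap"])
a=cv2.resize(im[110:220,260:390],(780,600)[:2],interpolation=cv2.INTER_CUBIC)
cv2.imwrite("pics/s2.png",a)
```

```text
[0.57776535 0.01520965 0.19017891] [0.40653742 0.78783347 0.48870305] 0.03211077729340666
```

View pics/s2.png

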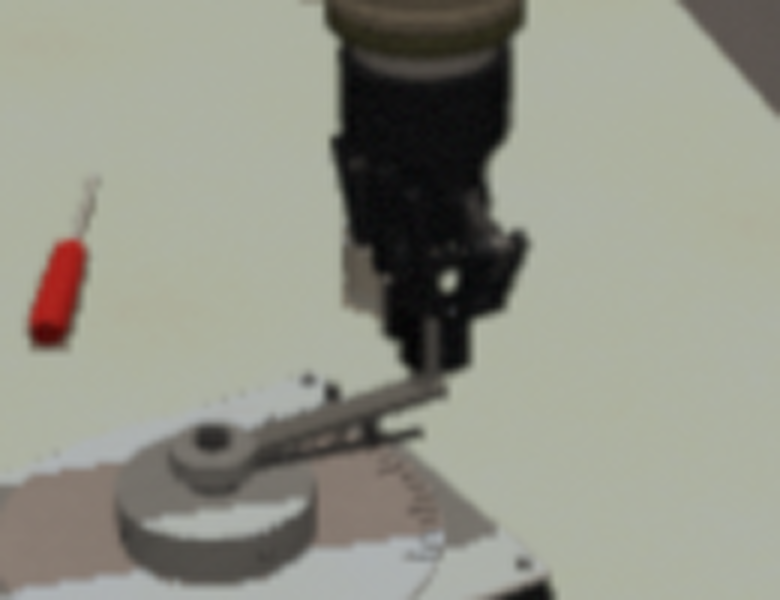

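The fingers straddle the knob at a 32 mm gap, with the tips just above the lever. I raise 2 mm, tighten the cage to about 27 mm and start swinging counter-clockwise. That direction is tool +y with -z rotation.

>>> send_rows --series '[{"translation": [0,0,-2],"dr": [0,0,0],"hand": 0.38},{"translation": [0,0,0],"dr": [0,0,0],"hand": 0.38},{"translation": [0.02,2,0],"dr": [0,0,-1.04],"hand": 0.38},{"translation": [0.02,2,0],"dr": [0,0,-1.04],"hand": 0.38},{"translation": [0.02,2,0],"dr": [0,0,-1.04],"hand": 0.38},{"translation": [0.02,2,0],"dr": [0,0,-1.04],"hand": 0.38},{"translation": [0.02,2,0],"dr": [0,0,-1.04],"hand": 0.38},{"translation": [0,0,0],"dr": [0,0,0],"hand": 0.38}]'

```text
time: 4.2
position: [0.574, 0.0252, 0.1912]
tool_rot: [-0.0, -0.183, 0.983, 0.0]
ft_force: [-1.0, 0.9, -0.0]
finger_gap: 0.0265
```

```bash
cat > f.py <<'E'
from h import *
import sys
n=int(sys.argv[1]);F=[];W=[]
for i in range(n):
    im,_=read_camera("side");s=sense();F.append(s["ft_force"]);W.append(s["wrist_torque"])
F=np.array(F);q=s["tool_rot"];a=2*np.arctan2(q[2],q[1])-np.pi/2
y=np.array([np.cos(a),np.sin(a),0]);x=np.array([-np.sin(a),np.cos(a),0])
p=s["position"];C=np.array([.471,-.0155]);r=p[:2]-C
print("t",round(s["time"],2),"pos",np.round(p,4),"gap",round(s["finger_gap"],4),"R",round(np.hypot(*r),4),"ang-dial",round(np.arctan2(r[1],r[0])-.299,4),"yaw-90-dial",round(a-np.pi/2-.299,4))
print("Fy mean",round((F@y).mean(),2),"sd",round((F@y).std(),2),"Fx",round((F@x).mean(),2),"Fz",round(F[:,2].mean(),2),"W",np.round(np.mean(W,0),3),np.round(np.std(W,0),3))
cv2.imwrite("last.png",im[:,:,::-1])
E
python3 f.py 6
```

```text
t 4.5 pos [0.5741 0.0246 0.1912] gap 0.0266 R 0.1107 ang-dial 0.0716 yaw-90-dial 0.0674
Fy mean 0.09 sd 0.25 Fx -0.01 Fz -0.1 W [-0.018  0.004  0.017] [0.023 0.035 0.033]
```

>>> send_rows --series '[{"translation": [0.01,1,0],"dr": [0,0,-0.52],"hand": 0.38},{"translation": [0.01,1,0],"dr": [0,0,-0.52],"hand": 0.38},{"translation": [0.01,1,0],"dr": [0,0,-0.52],"hand": 0.38},{"translation": [0.01,1,0],"dr": [0,0,-0.52],"hand": 0.38},{"translation": [0.01,1,0],"dr": [0,0,-0.52],"hand": 0.38},{"translation": [0.01,1,0],"dr": [0,0,-0.52],"hand": 0.38},{"translation": [0.01,1,0],"dr": [0,0,-0.52],"hand": 0.38},{"translation": [0,0,0],"dr": [0,0,0],"hand": 0.38}]'

```text
time: 5.3
position: [0.5714, 0.0313, 0.1913]
tool_rot: [-0.0, -0.214, 0.977, 0.0]
ft_force: [-0.4, 0.1, -0.2]
finger_gap: 0.0269
```

```bash
python3 f.py 4
```

```text
t 5.5 pos [0.5714 0.0312 0.1913] gap 0.0264 R 0.1107 ang-dial 0.1365 yaw-90-dial 0.1312
Fy mean -0.05 sd 0.2 Fx -0.3 Fz -0.36 W [ 0.011  0.004 -0.01 ] [0.012 0.011 0.028]
```

>>> send_rows --series '[{"translation": [0.01,0.5,0],"dr": [0,0,-0.26],"hand": 0.38},{"translation": [0,0.5,0],"dr": [0,0,-0.26],"hand": 0.38},{"translation": [0.01,0.5,0],"dr": [0,0,-0.26],"hand": 0.38},{"translation": [0,0.5,0],"dr": [0,0,-0.26],"hand": 0.38},{"translation": [0.01,0.5,0],"dr": [0,0,-0.26],"hand": 0.38},{"translation": [0,0.5,0],"dr": [0,0,-0.26],"hand": 0.38},{"translation": [0,0,0],"dr": [0,0,0],"hand": 0.38},{"translation": [0,0,0],"dr": [0,0,0],"hand": 0.38}]'

```text
time: 6.3
position: [0.5701, 0.0339, 0.1913]
tool_rot: [-0.0, -0.227, 0.974, 0.0]
ft_force: [0.2, 0.6, -0.5]
finger_gap: 0.0268
```

```bash
python3 f.py 3
```

```text
t 6.45 pos [0.57   0.0339 0.1913] gap 0.0265 R 0.1107 ang-dial 0.1636 yaw-90-dial 0.1584
Fy mean 0.01 sd 0.22 Fx -0.29 Fz 0.59 W [ 0.011 -0.032  0.009] [0.017 0.019 0.013]
```

>>> send_rows --series '[{"translation": [0.01,0.5,0],"dr": [0,0,-0.26],"hand": 0.38},{"translation": [0,0.5,0],"dr": [0,0,-0.26],"hand": 0.38},{"translation": [0.01,0.5,0],"dr": [0,0,-0.26],"hand": 0.38},{"translation": [0,0.5,0],"dr": [0,0,-0.26],"hand": 0.38},{"translation": [0.01,0.5,0],"dr": [0,0,-0.26],"hand": 0.38},{"translation": [0,0.5,0],"dr": [0,0,-0.26],"hand": 0.38},{"translation": [0,0,0],"dr": [0,0,0],"hand": 0.38},{"translation": [0,0,0],"dr": [0,0,0],"hand": 0.38}]'

```text
time: 7.25
position: [0.5687, 0.0366, 0.1913]
tool_rot: [-0.0, -0.24, 0.971, 0.0]
ft_force: [0.2, -0.3, -0.0]
finger_gap: 0.0263
```

```bash
python3 f.py 3
```

```text
t 7.4 pos [0.5686 0.0365 0.1913] gap 0.0265 R 0.1106 ang-dial 0.1906 yaw-90-dial 0.1857
Fy mean -0.03 sd 0.15 Fx -0.02 Fz -0.22 W [-0.002  0.02   0.019] [0.015 0.026 0.021]
```

>>> send_rows --series '[{"translation": [0.01,0.5,0],"dr": [0,0,-0.26],"hand": 0.38},{"translation": [0,0.5,0],"dr": [0,0,-0.26],"hand": 0.38},{"translation": [0.01,0.5,0],"dr": [0,0,-0.26],"hand": 0.38},{"translation": [0,0.5,0],"dr": [0,0,-0.26],"hand": 0.38},{"translation": [0.01,0.5,0],"dr": [0,0,-0.26],"hand": 0.38},{"translation": [0,0.5,0],"dr": [0,0,-0.26],"hand": 0.38},{"translation": [0,0,0],"dr": [0,0,0],"hand": 0.38},{"translation": [0,0,0],"dr": [0,0,0],"hand": 0.38}]'

```text
time: 8.2
position: [0.5672, 0.0392, 0.1913]
tool_rot: [-0.0, -0.253, 0.967, 0.0]
ft_force: [-0.2, 0.1, 0.0]
finger_gap: 0.0266
```

```bash
python3 f.py 3; python3 -c "
import cv2
a=cv2.imread('last.png')[110:220,260:390];cv2.imwrite('pics/s3.png',cv2.resize(a,(780,600),interpolation=cv2.INTER_CUBIC))"
```

```text
t 8.35 pos [0.5672 0.0392 0.1913] gap 0.0264 R 0.1107 ang-dial 0.2179 yaw-90-dial 0.2129
Fy mean 0.34 sd 0.49 Fx -0.17 Fz -0.23 W [-0.025  0.007  0.002] [0.028 0.042 0.029]
```

View pics/s3.png

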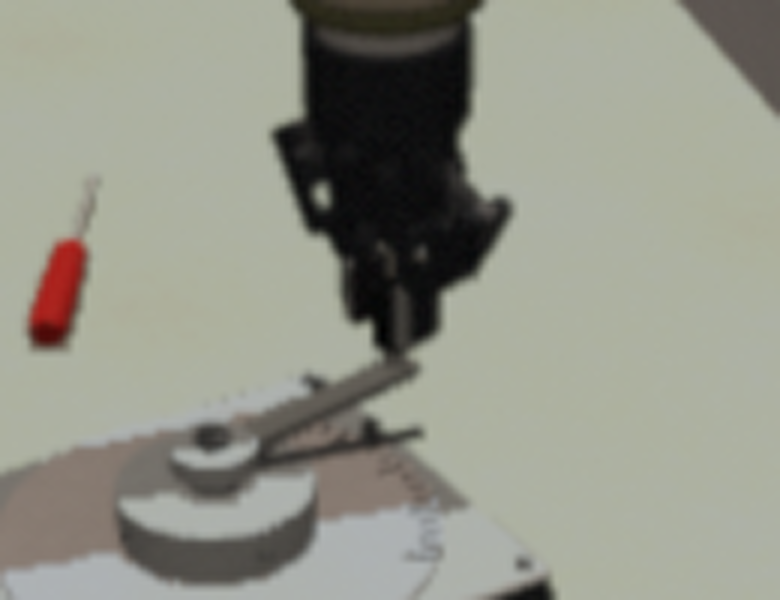

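The lever follows the hand, and the right pointer is standing still and clear. I continue.

>>> send_rows --series '[{"translation": [0.01,0.5,0],"dr": [0,0,-0.26],"hand": 0.38},{"translation": [0,0.5,0],"dr": [0,0,-0.26],"hand": 0.38},{"translation": [0.01,0.5,0],"dr": [0,0,-0.26],"hand": 0.38},{"translation": [0,0.5,0],"dr": [0,0,-0.26],"hand": 0.38},{"translation": [0.01,0.5,0],"dr": [0,0,-0.26],"hand": 0.38},{"translation": [0,0,0],"dr": [0,0,0],"hand": 0.38},{"translation": [0,0,0],"dr": [0,0,0],"hand": 0.38},{"translation": [0,0,0],"dr": [0,0,0],"hand": 0.38}]'

```text
time: 9.15
position: [0.5659, 0.0414, 0.1913]
tool_rot: [-0.0, -0.264, 0.964, 0.0]
ft_force: [-0.4, -0.3, 0.0]
finger_gap: 0.0265
```

```bash
python3 f.py 4
```

```text
t 9.35 pos [0.5659 0.0413 0.1913] gap 0.0266 R 0.1106 ang-dial 0.2402 yaw-90-dial 0.2357
Fy mean -0.02 sd 0.18 Fx 0.03 Fz 0.07 W [0.011 0.011 0.008] [0.017 0.027 0.025]
```

>>> send_rows --series '[{"translation": [0.01,0.5,0],"dr": [0,0,-0.26],"hand": 0.38},{"translation": [0,0.5,0],"dr": [0,0,-0.26],"hand": 0.38},{"translation": [0.01,0.5,0],"dr": [0,0,-0.26],"hand": 0.38},{"translation": [0,0.5,0],"dr": [0,0,-0.26],"hand": 0.38},{"translation": [0.01,0.5,0],"dr": [0,0,-0.26],"hand": 0.38},{"translation": [0,0,0],"dr": [0,0,0],"hand": 0.38},{"translation": [0,0,0],"dr": [0,0,0],"hand": 0.38},{"translation": [0,0,0],"dr": [0,0,0],"hand": 0.38}]'

```text
time: 10.15
position: [0.5646, 0.0435, 0.1913]
tool_rot: [-0.0, -0.275, 0.961, 0.0]
ft_force: [-0.4, -0.4, -0.9]
finger_gap: 0.0263
```

```bash
python3 f.py 4
```

```text
t 10.35 pos [0.5647 0.0434 0.1913] gap 0.0266 R 0.1107 ang-dial 0.2627 yaw-90-dial 0.2583
Fy mean 0.16 sd 0.44 Fx -0.15 Fz 0.07 W [-0.028  0.012  0.004] [0.013 0.029 0.009]
```

>>> send_rows --series '[{"translation": [0.01,0.5,0],"dr": [0,0,-0.26],"hand": 0.38},{"translation": [0,0.5,0],"dr": [0,0,-0.26],"hand": 0.38},{"translation": [0.01,0.5,0],"dr": [0,0,-0.26],"hand": 0.38},{"translation": [0,0.5,0],"dr": [0,0,-0.26],"hand": 0.38},{"translation": [0.01,0.5,0],"dr": [0,0,-0.26],"hand": 0.38},{"translation": [0,0,0],"dr": [0,0,0],"hand": 0.38},{"translation": [0,0,0],"dr": [0,0,0],"hand": 0.38},{"translation": [0,0,0],"dr": [0,0,0],"hand": 0.38}]'

```text
time: 11.15
position: [0.5632, 0.0456, 0.1913]
tool_rot: [-0.0, -0.286, 0.958, 0.0]
ft_force: [0.5, -0.4, -0.1]
finger_gap: 0.0265
```

```bash
python3 f.py 4
```

```text
t 11.35 pos [0.5632 0.0455 0.1913] gap 0.0264 R 0.1106 ang-dial 0.2854 yaw-90-dial 0.281
Fy mean -0.43 sd 0.46 Fx -0.15 Fz 0.1 W [0.011 0.018 0.012] [0.028 0.034 0.032]
```

>>> send_rows --series '[{"translation": [0.01,0.5,0],"dr": [0,0,-0.26],"hand": 0.38},{"translation": [0,0.5,0],"dr": [0,0,-0.26],"hand": 0.38},{"translation": [0.01,0.5,0],"dr": [0,0,-0.26],"hand": 0.38},{"translation": [0,0.5,0],"dr": [0,0,-0.26],"hand": 0.38},{"translation": [0,0,0],"dr": [0,0,0],"hand": 0.38},{"translation": [0,0,0],"dr": [0,0,0],"hand": 0.38},{"translation": [0,0,0],"dr": [0,0,0],"hand": 0.38},{"translation": [0,0,0],"dr": [0,0,0],"hand": 0.38}]'

```text
time: 12.15
position: [0.5622, 0.047, 0.1913]
tool_rot: [0.0, -0.294, 0.956, -0.0]
ft_force: [1.9, -1.1, -0.4]
finger_gap: 0.0264
```

```bash
python3 f.py 4
```

```text
t 12.35 pos [0.5622 0.047  0.1913] gap 0.0267 R 0.1106 ang-dial 0.3021 yaw-90-dial 0.2989
Fy mean -1.75 sd 0.18 Fx -0.39 Fz -1.08 W [-0.3   -0.284  0.003] [0.018 0.016 0.018]
```

Contact: about 1.8 N pushing back. I press further.

>>> send_rows --series '[{"translation": [0.01,0.5,0],"dr": [0,0,-0.26],"hand": 0.38},{"translation": [0,0.5,0],"dr": [0,0,-0.26],"hand": 0.38},{"translation": [0.01,0.5,0],"dr": [0,0,-0.26],"hand": 0.38},{"translation": [0,0.5,0],"dr": [0,0,-0.26],"hand": 0.38},{"translation": [0,0.5,0],"dr": [0,0,-0.26],"hand": 0.38},{"translation": [0,0,0],"dr": [0,0,0],"hand": 0.38},{"translation": [0,0,0],"dr": [0,0,0],"hand": 0.38},{"translation": [0,0,0],"dr": [0,0,0],"hand": 0.38}]'

```text
time: 13.15
position: [0.5608, 0.0491, 0.1913]
tool_rot: [0.0, -0.305, 0.952, -0.0]
ft_force: [2.9, -3.4, -1.4]
finger_gap: 0.0263
```

```bash
python3 f.py 4
```

```text
t 13.35 pos [0.5608 0.0491 0.1913] gap 0.0268 R 0.1106 ang-dial 0.3247 yaw-90-dial 0.3217
Fy mean -4.03 sd 0.3 Fx -0.74 Fz -1.29 W [-0.548 -0.642 -0.001] [0.039 0.015 0.006]
```

>>> send_rows --series '[{"translation": [0.01,0.5,0],"dr": [0,0,-0.26],"hand": 0.38},{"translation": [0,0.5,0],"dr": [0,0,-0.26],"hand": 0.38},{"translation": [0.01,0.5,0],"dr": [0,0,-0.26],"hand": 0.38},{"translation": [0,0,0],"dr": [0,0,0],"hand": 0.38},{"translation": [0,0,0],"dr": [0,0,0],"hand": 0.38},{"translation": [0,0,0],"dr": [0,0,0],"hand": 0.38},{"translation": [0,0,0],"dr": [0,0,0],"hand": 0.38},{"translation": [0,0,0],"dr": [0,0,0],"hand": 0.38}]'

```text
time: 14.15
position: [0.5599, 0.0503, 0.1913]
tool_rot: [-0.0, -0.312, 0.95, -0.0]
ft_force: [4.1, -3.2, -1.5]
finger_gap: 0.0264
```

```bash
python3 f.py 4
```

```text
t 14.35 pos [0.5599 0.0504 0.1913] gap 0.0269 R 0.1106 ang-dial 0.3385 yaw-90-dial 0.3353
Fy mean -4.75 sd 0.07 Fx -1.27 Fz -1.83 W [-0.583 -0.852 -0.023] [0.024 0.028 0.029]
```

>>> send_rows --series '[{"translation": [0.01,0.5,0],"dr": [0,0,-0.26],"hand": 0.38},{"translation": [0,0.5,0],"dr": [0,0,-0.26],"hand": 0.38},{"translation": [0,0,0],"dr": [0,0,0],"hand": 0.38},{"translation": [0,0,0],"dr": [0,0,0],"hand": 0.38},{"translation": [0,0,0],"dr": [0,0,0],"hand": 0.38},{"translation": [0,0,0],"dr": [0,0,0],"hand": 0.38},{"translation": [0,0,0],"dr": [0,0,0],"hand": 0.38},{"translation": [0,0,0],"dr": [0,0,0],"hand": 0.38}]'

```text
time: 15.15
position: [0.5594, 0.0511, 0.1913]
tool_rot: [0.0, -0.316, 0.949, -0.0]
ft_force: [3.9, -3.4, -2.9]
finger_gap: 0.0268
```

```bash
python3 f.py 4; python3 -c "
import cv2
a=cv2.imread('last.png')[110:220,260:390];cv2.imwrite('pics/s4.png',cv2.resize(a,(780,600),interpolation=cv2.INTER_CUBIC))"
```

```text
t 15.35 pos [0.5594 0.0511 0.1913] gap 0.0267 R 0.1107 ang-dial 0.3467 yaw-90-dial 0.3444
Fy mean -5.71 sd 0.39 Fx -1.31 Fz -1.84 W [-0.66  -0.905  0.035] [0.02  0.023 0.01 ]
```

View pics/s4.png

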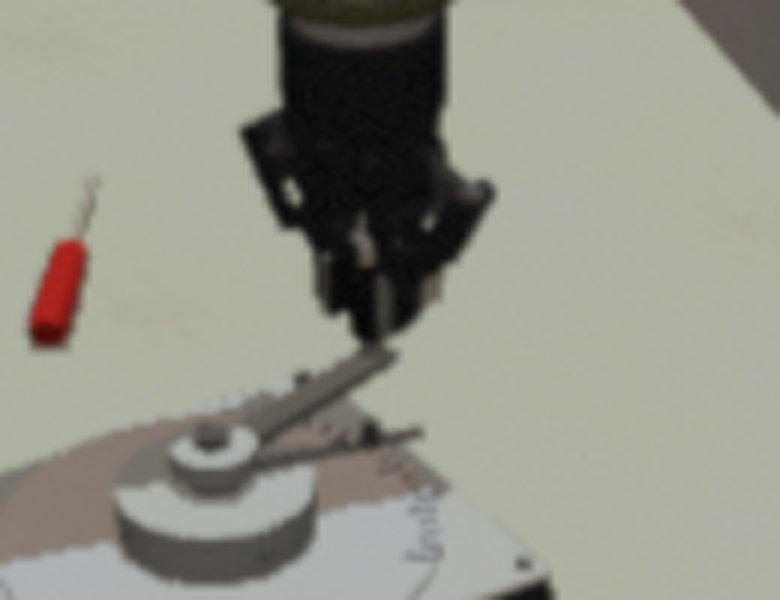

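Held at about 5.7 N, with the lever still between the fingers and the right pointer standing alone. Now I swing clockwise.

>>> send_rows --series '[{"translation": [0.02,-1.5,0],"dr": [0,0,0.78],"hand": 0.38},{"translation": [0.04,-3,0],"dr": [0,0,1.56],"hand": 0.38},{"translation": [0.04,-3,0],"dr": [0,0,1.56],"hand": 0.38},{"translation": [0.04,-3,0],"dr": [0,0,1.56],"hand": 0.38},{"translation": [0.04,-3,0],"dr": [0,0,1.56],"hand": 0.38},{"translation": [0.04,-3,0],"dr": [0,0,1.56],"hand": 0.38},{"translation": [0.04,-3,0],"dr": [0,0,1.56],"hand": 0.38},{"translation": [0.04,-3,0],"dr": [0,0,1.56],"hand": 0.38}]'

```text
time: 16.15
position: [0.5708, 0.0318, 0.1912]
tool_rot: [-0.0, -0.217, 0.976, 0.0]
ft_force: [-0.7, 0.5, -0.1]
finger_gap: 0.0266
```

>>> send_rows --series '[{"translation": [0.04,-3,0],"dr": [0,0,1.56],"hand": 0.38},{"translation": [0.04,-3,0],"dr": [0,0,1.56],"hand": 0.38},{"translation": [0.04,-3,0],"dr": [0,0,1.56],"hand": 0.38},{"translation": [0.04,-3,0],"dr": [0,0,1.56],"hand": 0.38},{"translation": [0.04,-3,0],"dr": [0,0,1.56],"hand": 0.38},{"translation": [0.04,-3,0],"dr": [0,0,1.56],"hand": 0.38},{"translation": [0.04,-3,0],"dr": [0,0,1.56],"hand": 0.38},{"translation": [0.02,-1.5,0],"dr": [0,0,0.78],"hand": 0.38}]'

```text
time: 16.95
position: [0.5783, 0.0103, 0.1913]
tool_rot: [0.0, -0.116, 0.993, -0.0]
ft_force: [-0.4, -0.1, -0.1]
finger_gap: 0.0264
```

```bash
python3 f.py 4; python3 -c "
import cv2
a=cv2.imread('last.png')[110:220,260:390];cv2.imwrite('pics/s5.png',cv2.resize(a,(780,600),interpolation=cv2.INTER_CUBIC))"
```

```text
t 17.15 pos [0.5783 0.0107 0.1913] gap 0.0262 R 0.1104 ang-dial -0.059 yaw-90-dial -0.0637
Fy mean 0.12 sd 0.34 Fx -0.08 Fz -0.27 W [-0.007 -0.017  0.029] [0.014 0.017 0.027]
```

View pics/s5.png

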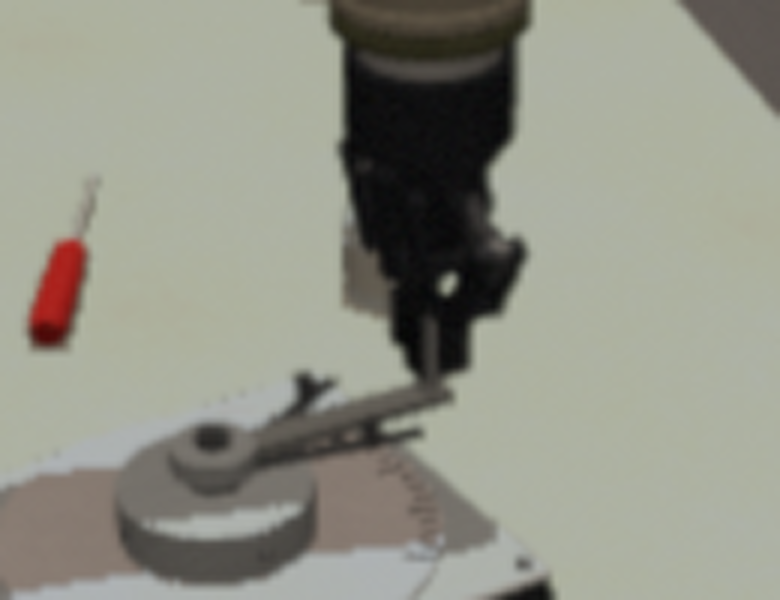

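The left pointer now stands alone at the counter-clockwise end. I continue clockwise in small steps.

>>> send_rows --series '[{"translation": [0.01,-1,0],"dr": [0,0,0.52],"hand": 0.38},{"translation": [0.01,-1,0],"dr": [0,0,0.52],"hand": 0.38},{"translation": [0.01,-1,0],"dr": [0,0,0.52],"hand": 0.38},{"translation": [0.01,-1,0],"dr": [0,0,0.52],"hand": 0.38},{"translation": [0.01,-1,0],"dr": [0,0,0.52],"hand": 0.38},{"translation": [0.01,-1,0],"dr": [0,0,0.52],"hand": 0.38},{"translation": [0.01,-1,0],"dr": [0,0,0.52],"hand": 0.38},{"translation": [0,0,0],"dr": [0,0,0],"hand": 0.38}]'

```text
time: 17.95
position: [0.5796, 0.0036, 0.1913]
tool_rot: [-0.0, -0.085, 0.996, -0.0]
ft_force: [0.8, 0.4, -0.9]
finger_gap: 0.027
```

```bash
python3 f.py 4
```

```text
t 18.15 pos [0.5796 0.0037 0.1912] gap 0.0267 R 0.1103 ang-dial -0.1239 yaw-90-dial -0.1275
Fy mean 0.17 sd 0.33 Fx -0.05 Fz -0.23 W [-0.005  0.007 -0.023] [0.018 0.012 0.017]
```

>>> send_rows --series '[{"translation": [0.01,-0.5,0],"dr": [0,0,0.26],"hand": 0.38},{"translation": [0,-0.5,0],"dr": [0,0,0.26],"hand": 0.38},{"translation": [0.01,-0.5,0],"dr": [0,0,0.26],"hand": 0.38},{"translation": [0,-0.5,0],"dr": [0,0,0.26],"hand": 0.38},{"translation": [0.01,-0.5,0],"dr": [0,0,0.26],"hand": 0.38},{"translation": [0,0,0],"dr": [0,0,0],"hand": 0.38},{"translation": [0,0,0],"dr": [0,0,0],"hand": 0.38},{"translation": [0,0,0],"dr": [0,0,0],"hand": 0.38}]'

```text
time: 18.95
position: [0.5799, 0.0015, 0.1913]
tool_rot: [-0.0, -0.074, 0.997, 0.0]
ft_force: [-1.2, 0.5, -0.7]
finger_gap: 0.0268
```

```bash
python3 f.py 4
```

```text
t 19.15 pos [0.5799 0.0015 0.1912] gap 0.0264 R 0.1102 ang-dial -0.1444 yaw-90-dial -0.15
Fy mean 1.28 sd 0.28 Fx 0.8 Fz -0.11 W [0.242 0.167 0.013] [0.045 0.049 0.025]
```

Contact is starting on the clockwise side. I press gently.

>>> send_rows --series '[{"translation": [0.01,-0.5,0],"dr": [0,0,0.26],"hand": 0.38},{"translation": [0,-0.5,0],"dr": [0,0,0.26],"hand": 0.38},{"translation": [0.01,-0.5,0],"dr": [0,0,0.26],"hand": 0.38},{"translation": [0,-0.5,0],"dr": [0,0,0.26],"hand": 0.38},{"translation": [0.01,-0.5,0],"dr": [0,0,0.26],"hand": 0.38},{"translation": [0,0,0],"dr": [0,0,0],"hand": 0.38},{"translation": [0,0,0],"dr": [0,0,0],"hand": 0.38},{"translation": [0,0,0],"dr": [0,0,0],"hand": 0.38}]'

```text
time: 19.95
position: [0.5803, -0.0009, 0.1913]
tool_rot: [-0.0, -0.063, 0.998, 0.0]
ft_force: [-1.8, 3.2, 1.0]
finger_gap: 0.0267
```

```bash
python3 f.py 4
```

```text
t 20.15 pos [ 0.5803 -0.001   0.1913] gap 0.0262 R 0.1102 ang-dial -0.167 yaw-90-dial -0.1727
Fy mean 3.71 sd 0.28 Fx 1.26 Fz 0.32 W [0.678 0.344 0.038] [0.016 0.025 0.019]
```

>>> send_rows --series '[{"translation": [0.01,-0.5,0],"dr": [0,0,0.26],"hand": 0.38},{"translation": [0,-0.5,0],"dr": [0,0,0.26],"hand": 0.38},{"translation": [0.01,-0.5,0],"dr": [0,0,0.26],"hand": 0.38},{"translation": [0,-0.5,0],"dr": [0,0,0.26],"hand": 0.38},{"translation": [0,0,0],"dr": [0,0,0],"hand": 0.38},{"translation": [0,0,0],"dr": [0,0,0],"hand": 0.38},{"translation": [0,0,0],"dr": [0,0,0],"hand": 0.38},{"translation": [0,0,0],"dr": [0,0,0],"hand": 0.38}]'

```text
time: 20.95
position: [0.5805, -0.003, 0.1913]
tool_rot: [-0.0, -0.054, 0.999, 0.0]
ft_force: [-1.9, 4.2, 0.5]
finger_gap: 0.0266
```

```bash
python3 f.py 4
```

```text
t 21.15 pos [ 0.5805 -0.003   0.1913] gap 0.0267 R 0.1102 ang-dial -0.1853 yaw-90-dial -0.1909
Fy mean 4.5 sd 0.45 Fx 1.59 Fz 0.14 W [0.934 0.439 0.012] [0.035 0.018 0.011]
```

>>> send_rows --series '[{"translation": [0.01,-0.5,0],"dr": [0,0,0.26],"hand": 0.38},{"translation": [0,-0.5,0],"dr": [0,0,0.26],"hand": 0.38},{"translation": [0,0,0],"dr": [0,0,0],"hand": 0.38},{"translation": [0,0,0],"dr": [0,0,0],"hand": 0.38},{"translation": [0,0,0],"dr": [0,0,0],"hand": 0.38},{"translation": [0,0,0],"dr": [0,0,0],"hand": 0.38},{"translation": [0,0,0],"dr": [0,0,0],"hand": 0.38},{"translation": [0,0,0],"dr": [0,0,0],"hand": 0.38}]'

```text
time: 21.95
position: [0.5806, -0.004, 0.1912]
tool_rot: [-0.0, -0.049, 0.999, 0.0]
ft_force: [-2.5, 4.9, -0.1]
finger_gap: 0.0264
```

```bash
python3 f.py 4
```

```text
t 22.15 pos [ 0.5806 -0.004   0.1912] gap 0.026 R 0.1102 ang-dial -0.1942 yaw-90-dial -0.2
Fy mean 4.84 sd 0.43 Fx 1.74 Fz -0.22 W [0.989 0.47  0.029] [0.033 0.023 0.019]
```

About 5.1 N is held on the clockwise side, matching the other side (wrist moment 1.10 against 1.12 N m). I swing back to the middle of the play, about 30 mm at the knob, then open.

>>> send_rows --series '[{"translation": [0.02,1.5,0],"dr": [0,0,-0.78],"hand": 0.38},{"translation": [0.04,3,0],"dr": [0,0,-1.56],"hand": 0.38},{"translation": [0.04,3,0],"dr": [0,0,-1.56],"hand": 0.38},{"translation": [0.04,3,0],"dr": [0,0,-1.56],"hand": 0.38},{"translation": [0.04,3,0],"dr": [0,0,-1.56],"hand": 0.38},{"translation": [0.04,3,0],"dr": [0,0,-1.56],"hand": 0.38},{"translation": [0.04,3,0],"dr": [0,0,-1.56],"hand": 0.38},{"translation": [0.04,3,0],"dr": [0,0,-1.56],"hand": 0.38}]'

```text
time: 22.95
position: [0.5761, 0.018, 0.1913]
tool_rot: [0.0, -0.152, 0.988, -0.0]
ft_force: [-0.0, -0.7, 0.2]
finger_gap: 0.0265
```

>>> send_rows --series '[{"translation": [0.03,2.5,0],"dr": [0,0,-1.3],"hand": 0.38},{"translation": [0.02,2,0],"dr": [0,0,-1.04],"hand": 0.38},{"translation": [0.01,1,0],"dr": [0,0,-0.52],"hand": 0.38},{"translation": [0.01,1,0],"dr": [0,0,-0.52],"hand": 0.38},{"translation": [0,0.5,0],"dr": [0,0,-0.26],"hand": 0.38},{"translation": [0,0,0],"dr": [0,0,0],"hand": 0.38},{"translation": [0,-1,0],"dr": [0,0,0],"hand": 0.38},{"translation": [0,-1,0],"dr": [0,0,0],"hand": 0.38}]'

```text
time: 23.75
position: [0.5745, 0.0226, 0.1912]
tool_rot: [-0.0, -0.182, 0.983, -0.0]
ft_force: [-0.6, 0.2, 1.0]
finger_gap: 0.0265
```

>>> send_rows --series '[{"translation": [0,0,0],"dr": [0,0,0],"hand": -1},{"translation": [0,0,0],"dr": [0,0,0],"hand": -1},{"translation": [0,0,0],"dr": [0,0,0],"hand": -1},{"translation": [0,0,0],"dr": [0,0,0],"hand": -1},{"translation": [0,0,-10],"dr": [0,0,0],"hand": -1},{"translation": [0,0,-20],"dr": [0,0,0],"hand": -1},{"translation": [0,0,-30],"dr": [0,0,0],"hand": -1},{"translation": [0,0,-30],"dr": [0,0,0],"hand": -1}]'

```text
time: 24.55
position: [0.5743, 0.0226, 0.2829]
tool_rot: [-0.0, -0.182, 0.983, -0.0]
ft_force: [1.3, 0.4, 0.1]
finger_gap: 0.0854
```

```bash
python3 f.py 1; python3 -c "
import cv2
a=cv2.imread('last.png')[110:220,260:390];cv2.imwrite('pics/s6.png',cv2.resize(a,(780,600),interpolation=cv2.INTER_CUBIC))"
```

```text
t 24.6 pos [0.5762 0.0226 0.2888] gap 0.0857 R 0.1119 ang-dial 0.0485 yaw-90-dial 0.0676
Fy mean -0.93 sd 0.0 Fx -1.04 Fz 4.76 W [ 0.007 -0.041  0.026] [0. 0. 0.]
```

View pics/s6.png

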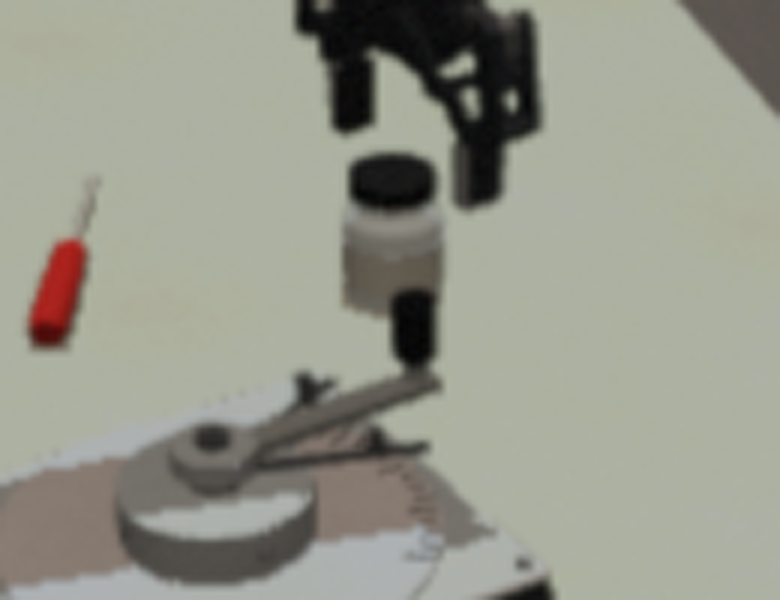

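The lever stands free between the two pointers: knob at crop (413,325), left pin at about (307,382), right pin at about (377,438). I check the clearances by ray casting.

Run:
```python
from h import *
f=lambda u,v:(260+u/6-.0,110+v/(600/110))
A=np.array([.471,-.0155]);c,s=np.cos(.299),np.sin(.299);R=np.array([[c,s],[-s,c]])
K=R@(onz("side",f(413,325),.181)[:2]-A);th=np.arctan2(K[1],K[0]);print("knob",K,"angle",th)
mid=.075*np.array([np.cos(th),np.sin(th)])
for n,uv in(("L",(307,382)),("R",(377,438))):
    P=R@(onz("side",f(*uv),.146)[:2]-A);print(n,P,np.hypot(*P),"dist to lever_mid",np.hypot(*(P-mid)))
im,_=read_camera("top");t=im[:,:,::-1]
cv2.imwrite("pics/t7.png",cv2.resize(t[130:290,180:460],(800,457),interpolation=cv2.INTER_CUBIC))
```

```text
knob [0.11233933 0.00632166] angle 0.05621364138105281
L [0.07021651 0.03274897] 0.07747808672322856 dist to lever_mid 0.028913981844159508
R [ 0.07221729 -0.02653591] 0.07693823511025948 dist to lever_mid 0.030864913854945785
```

View pics/t7.png

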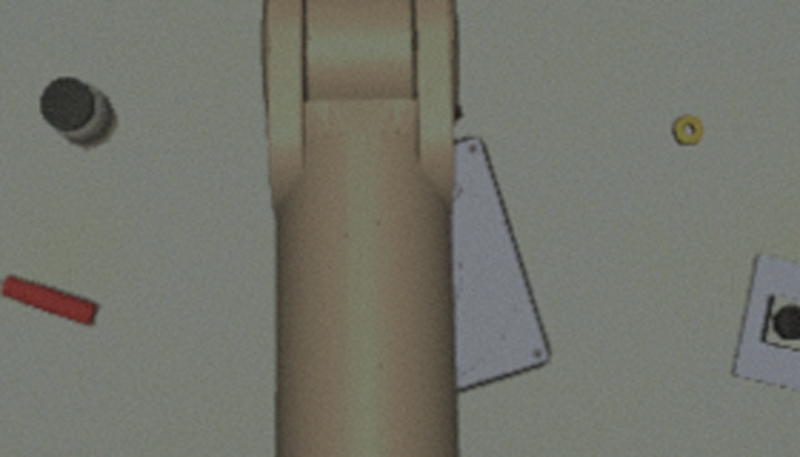

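The pins are at +33 and -27 mm, the lever is about 29 mm or more from both, and the bystanders have not moved. The arm hides the dial in the top view. I let everything settle and hand in.

>>> send_rows --series '[{"translation": [0,0,0],"dr": [0,0,0],"hand": -1},{"translation": [0,0,0],"dr": [0,0,0],"hand": -1},{"translation": [0,0,0],"dr": [0,0,0],"hand": -1},{"translation": [0,0,0],"dr": [0,0,0],"hand": -1},{"translation": [0,0,0],"dr": [0,0,0],"hand": -1},{"translation": [0,0,0],"dr": [0,0,0],"hand": -1},{"translation": [0,0,0],"dr": [0,0,0],"hand": -1},{"translation": [0,0,0],"dr": [0,0,0],"hand": -1}]'

```text
time: 25.45
position: [0.5745, 0.0227, 0.2812]
tool_rot: [-0.0, -0.182, 0.983, -0.0]
ft_force: [-0.8, 0.3, 0.1]
finger_gap: 0.0854
```

```bash
python3 -c "
from rig import *
print(finish_job())"
```

```text
the job is handed in; nothing more can be done
None
```

I measured the play on both sides and handed the job in at 25.5 s; no verdict is reported. I held the knob in a loose cage, with the fingers about 27 mm apart and not clamped. I swung it counter-clockwise until it pushed back with about 5.7 N, then clockwise to about 4.8 N along the swing (about 5.1 N in all). Each was held for roughly a second. I then brought the lever back towards the middle, opened the gripper and lifted clear.

**Last checks, from the side camera:**

| Item | Result | Required |
|---|---|---|
| Left pin from the middle line | about +33 mm | 20 to 40 mm |
| Right pin from the middle line | about -27 mm | -20 to -40 mm |
| Lever to left pin (centres) | about 29 mm | over 14.5 mm |
| Lever to right pin (centres) | about 31 mm | over 14.5 mm |

- **Lever:** it stood at about +0.06 rad.
- **Forces:** single wrist readings were noisy by up to about 1 N, so the figures above are averages of four readings.
- **Disagreement:** the push rose more slowly per millimetre of hand travel (about 0.4 to 1.0 N/mm) than the stated 1.2 N/mm. The likely cause is give in the fingers and arm.
- **Not checked from above:** the arm hid the dial and lever in the final top view, so those positions rest on one camera. The screwdriver, plate, jar and collar looked unmoved in that view, judged by eye.

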